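Press a new bushing into the slanting hinge bracket of a screen press

ROBOT

A 7-joint arm with a two-finger parallel gripper is mounted at the origin on the work surface. World frame = base frame: x ahead of the robot, y to its left, z up, the work surface at z = 0. Lengths are in m, angles in rad, forces in N, time in s.
With the tool pointing down it reaches from about 0.425 to 0.875 m from the base axis. Payload 4.7 kg.
Tool frame: the origin (TCP) lies midway between the tips of the shut fingers; the grasp point (between the pads) lies arm.grip_point_offset behind it (arm.grip_point_offset is the distance from the TCP to the grasp point, in m); z points along the fingers, y is the line along which they close (so a half turn about z gives the same grasp; the last joint's range is limited). The gripper opens to 87 mm and grips with 3 to 60 N. Pads are 19 mm wide; open, the fingers measure 117 mm over their backs; the gripper's body (75 mm by 190 mm) begins 51 mm behind the grasp point.
Start: joints at [1.233, 0.321, -0.07, 1.45, 0.023, 1.371, -0.057], TCP at [0.224, -0.61, 0.223] pointing down, gripper open.
Joint ranges: [-2.86, 2.86], [-0.3, 2.09], [-1.38, 1.24], [0.06, 2.45], [-1.56, 4.7], [0.09, 2.05], [-2.69, 2.69]. Speed limits (rad/s): [2.57, 2.57, 3.14, 3.14, 3.14, 3.14, 3.14].

INTERFACE

Orientations are given as [roll, pitch, yaw] about the fixed x, y, z axes, in that order (R = Rz(yaw) Ry(pitch) Rx(roll)).
In Python, from plant import arm gives the robot as it stands.
- The arm moves only by the shell command python3 nudge.py, which reads ROWS from standard input. ROWS is one flat JSON list of numbers that holds 1 to 10 rows one after another, with no inner brackets; each row has 7 numbers: a rotation vector rx, ry, rz in rad, then dx, dy, dz in mm, then the opening from 0.0 (shut) to 1.0 (fully open); each row shifts and turns the commanded pose from where the row before left it, along the tool's axes as they then stand; what a row does not reach is not made up. A row lasts 1/12 s, in which the tool goes at most 0.0417 m and 0.125 rad, less where a joint would pass 70% of its speed; a pose out of reach is approached as far as the arm can. The fingers move at their own pace and stop on an object; the grip force is fixed at half the most. Time passes only in rows, so rows that do not move let the fingers close. It prints the time, the measured TCP pose, the force, the opening and the grip force at its end. Input that does not fit is refused with a message, and nothing moves.
- arm.get_obs(): the state, without advancing time (a new reading comes with each control period).
- arm.snapshot(name): name is "side" or "top" or "wrist"; returns a dict with "frame" (420x560x3 uint8, red, green, blue), "K" (3x3 intrinsics, pixels), "rvec" (rotation vector, rad) and "tvec" (3), from world to camera coordinates, as OpenCV has them; the wrist camera has in their place "hand_eye" (4x4, takes a point from camera to tool coordinates, whose origin is the TCP and whose axes are the flange's). Camera axes: x right, y down, z forward; pixel columns grow to the right and rows downward; lengths in m; the calibration is good to about 2 mm. The wrist camera is an equidistant fisheye: a pixel r from the principal point sees the ray r / f radians off the axis. A picture is of the moment at which its call begins: read the wrist's pose just before it. There is no depth.
- arm.close_job(): hands the job in; it is judged then, once.
The state is a dict: "time_s": time; "qpos": joint angles; "joint_velocities": joint speeds; "tau": joint torques, N m; "tcp_pos": TCP position; "orientation": TCP orientation; "force": force on the tool from outside, world axes, zero at the start; "moment": the same for the moment, N m; "gripper_width": opening from 0.0 (shut) to 1.0 (fully open); "finger_force": force on a finger pad.
Only numpy, scipy, OpenCV 4.12 (cv2) and the standard library are available. Lean on these libraries where they do the work, as an engineer would, in place of code of your own. Each camera call takes 0.05 s, during which the arm holds its last target. There are 200 camera calls.

TASK

Pull the white dust plug out of the slanting bore of the press's hinge bracket and put it in the round tin. Then take the middle-sized of the three bronze bushings from the tray and press it into that bore until its collar sits flush on the bracket's face, and let go. Leave the other two bushings, the bottle and the two tubs standing where they are.

Things in the scene. Friction and masses are not known exactly. Their poses are not given: they have to be found in the camera images.
- bracket: Fixed cast hinge bracket, grey, on a 110 x 100 mm dark base plate 10 mm thick. Origin on the bench, straight below the centre of the bore mouth, z up. It stands to the left or the right of the tin, its bore leaning toward its own -x (about toward the robot).
- bracket_head: The bracket's slanting head, a block 84 x 84 x 34 mm. Origin: centre of the bore mouth, 85 mm above the bench, in the upper face. z is the bore axis pointing out of the bore, 30 degrees from vertical and leaning to the bracket's -x; y is level. Bore 27.6 mm in diameter with a 3 mm chamfer, right through.
- grease_cap (a joint): Tight round grease cap (disc) in the bore, driven ahead by the bushing. Value: m driven, starts at 0 to 0.004, limit 0.014; its top lies 12 mm + this below the bore mouth. It drags with about 8 N plus 30 N per m/s, never springs back, and does not yield to a bushing's weight: the bushing must be pushed. Reads about 0.012 when the collar is flush.
- plug: White plastic dust plug sitting loosely in the bore: stem 23.6 mm in diameter and 9 mm long, flange 38 mm in diameter and 3 mm thick lying on the bracket face, and above it a round knob 20 mm in diameter and 26 mm tall. 40 g. Origin: centre of the flange's underside, z along the axis from stem to knob.
- tin: Fixed round open tin, 110 mm in outer diameter, 45 mm high, wall 3 mm, floor 4 mm. Origin: centre of its underside on the bench.
- tray: Fixed flat steel tray 190 x 180 mm, walls 18 mm high, floor 5 mm thick. Origin: centre of its underside. The three bushings stand on it, in any order.
- bush_mid: The middle-sized flanged bronze bushing, standing collar up on the tray: sleeve 26 mm in diameter and 24 mm long (foot chamfered 2 x 3 mm), then a collar 40 mm in diameter and 14 mm tall, 38 mm in all; the dark 16 mm circle on top is its hole. Origin: centre of the sleeve's foot, z along its axis toward the collar. About 140 g. This is the one that fits the bore.
- bush_mid_shoulder (a point): Centre of the plane of the middle-sized bushing's shoulder (underside of its collar), 24 mm above its origin along its axis. In place it coincides with the centre of the bore mouth.
- bush_big: The largest flanged bronze bushing, standing collar up on the tray: sleeve 36 mm in diameter and 24 mm long (foot chamfered 2 x 3 mm), then a collar 52 mm in diameter and 14 mm tall, 38 mm in all; the dark 24 mm circle on top is its hole. Origin: centre of the sleeve's foot, z along its axis toward the collar.
- bush_small: The smallest flanged bronze bushing, standing collar up on the tray: sleeve 17 mm in diameter and 24 mm long (foot chamfered 2 x 3 mm), then a collar 29 mm in diameter and 14 mm tall, 38 mm in all; the dark 10 mm circle on top is its hole. Origin: centre of the sleeve's foot, z along its axis toward the collar.
- bottle: Tall white bottle with a red cap, 64 mm in diameter, 200 mm tall, loose, close beside the bracket. Origin: centre of its underside, z up.
- small_tub: Small white tub, 64 mm in diameter, 70 mm tall, loose, on the other side of the bracket. Origin: centre of its underside, z up.
- ink_tub: Black ink tub with a white lid, 84 mm in diameter, 130 mm tall, loose, close behind the tray. Origin: centre of its underside, z up.

How it is judged:
By the outcome, as a careful person would: the job done as asked, in the order asked, and still so for the second after the job is handed in, with the robot touching nothing.
It also fails if it takes over 67 s, if anything falls off the work surface, if the arm or the gripper's body presses on something with over 40 N, if the wrist force passes 120 N, or if a joint passes its speed limit or range.

## Working session

There is one attempt and no reset: what is moved stays moved. The work goes in short steps, Python scripts to look and compute and a shell command to move; the robot and the scene stay as the last step left them, time stands still between calls to the robot, and variables do not carry over. Pictures are saved under pics/ and viewed, at most 10 in all, crops included, and the job is handed in when it is done.

```bash
ls; mkdir -p pics; python3 - <<'E'
from plant import arm
import cv2,pickle
o=arm.get_obs();print({k:o[k] for k in('time_s','tcp_pos','orientation','force','gripper_width')},arm.grip_point_offset)
s={n:arm.snapshot(n) for n in('top','side')}
pickle.dump(s,open('s0.pkl','wb'))
for n in s:
  cv2.imwrite(f'pics/{n}0.png',s[n]['frame'][:,:,::-1]);print(n,s[n]['K'],s[n]['rvec'],s[n]['tvec'])
E
```

```text
nudge.py
pics
plant.py
{'time_s': 0.0, 'tcp_pos': array([ 0.22374335, -0.60968981,  0.22144765]), 'orientation': array([-3.13966375e+00,  1.45977693e-04,  3.51855001e-01]), 'force': array([-0.91964864, -0.40375977,  0.32520785]), 'gripper_width': 0.9997107291429738} 0.0187
top [[477.5798501    0.         277.15863696]
 [  0.         477.5798501  213.69114067]
 [  0.           0.           1.        ]] [ 2.14975904 -2.20962141  0.05352855] [0.01490257 0.59938717 1.11836665]
side [[404.55357164   0.         280.35974906]
 [  0.         404.55357164 210.3826756 ]
 [  0.           0.           1.        ]] [ 2.29710618 -0.8043634   0.28706683] [-0.46083373  0.33693691  0.68955002]
```

View pics/top0.png

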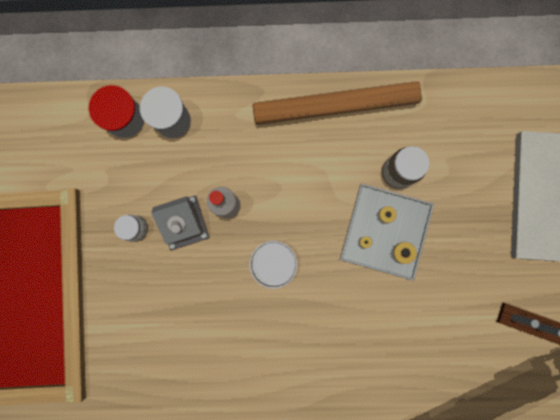

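View pics/side0.png

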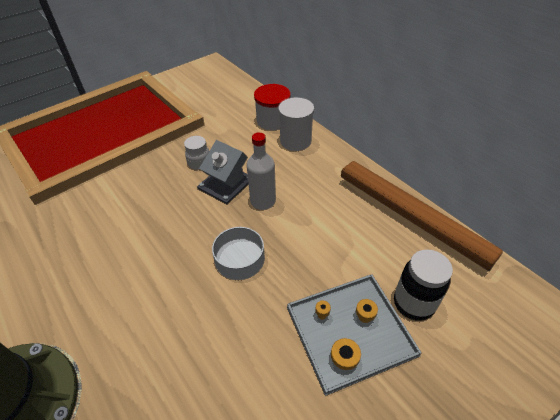

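The top view shows the bracket at (180,223), the tin at (273,264) and the tray at (387,232). The middle bushing is at (388,214) in the top view and (367,309) in the side view. I'll zoom in for detail.

```bash
cat > h.py <<'E'
import numpy as np,cv2,pickle
from scipy.optimize import least_squares
from scipy.spatial.transform import Rotation as R
def proj(s,P):return cv2.projectPoints(np.atleast_2d(np.float64(P)),s['rvec'],s['tvec'],s['K'],None)[0][:,0]
def atz(s,uv,z):
    M=cv2.Rodrigues(s['rvec'])[0];d=M.T@np.linalg.inv(s['K'])@[uv[0],uv[1],1];c=-M.T@s['tvec'];return c+d*(z-c[2])/d[2]
def head(x,y,yaw):  # bore frame
    return R.from_euler('z',yaw).as_matrix()@R.from_euler('y',-np.pi/6).as_matrix(),np.array([x,y,.085])
E
python3 - <<'E'
from h import *
s=pickle.load(open('s0.pkl','rb'))
def crop(n,x,y,w,h,k):return cv2.resize(s[n]['frame'][y:y+h,x:x+w,::-1],None,fx=k,fy=k,interpolation=cv2.INTER_CUBIC)
a=np.hstack([crop('top',140,185,80,70,5),crop('side',185,125,80,80,5)[:350]])
b=np.hstack([crop('top',335,180,100,50,4),crop('side',300,280,100,50,4)])
b=np.hstack([crop('top',340,180,100,60,4),crop('side',300,285,100,60,4)])
cv2.imwrite('pics/c.png',np.vstack([a,b]))
t,d=s['top'],s['side']
print('tin',atz(t,(273.5,264),.045),'mid top',atz(t,(388,214),.043),atz(d,(367,309),.043))
print('small',atz(t,(366,242),.043),'big',atz(t,(405,253),.043))
print('knob',atz(t,(177,225),.11),'side',atz(d,(219,160),.11))
print('tray',atz(t,(387,232),.01),'bottle',atz(t,(216,197),.2),'ink',atz(t,(411,163),.13),'tub',atz(t,(127,227),.07))
E
```

```text
tin [0.48149142 0.00964334 0.045     ] mid top [ 0.5900909  -0.25953315  0.043     ] [ 0.58729575 -0.26207477  0.043     ]
small [ 0.52652996 -0.20602835  0.043     ] big [ 0.49874459 -0.29485665  0.043     ]
knob [0.57487488 0.2178296  0.11      ] side [0.56454246 0.19917096 0.11      ]
tray [ 0.54906211 -0.26246708  0.01      ] bottle [0.62479071 0.11783537 0.2       ] ink [ 0.6936901  -0.29476776  0.13      ] tub [0.57539562 0.34167878 0.07      ]
```

View pics/c.png

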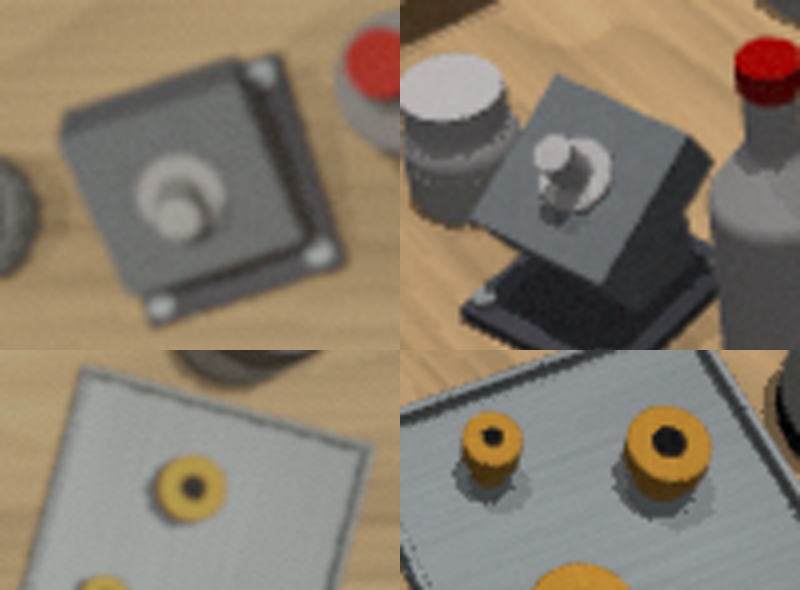

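In the zoom, the knob top is at top-view pixel (176,228) and side-view pixel (216,156). The flange is at (176,224) and (220,160), and the corners of the head face are clear in both views. I'll fit the bracket pose to these and the bushing to both views.

```bash
python3 - <<'E'
from h import *
s=pickle.load(open('s0.pkl','rb'));t,d=s['top'],s['side']
L=np.array([[.042,.042,0],[.042,-.042,0],[-.042,-.042,0],[-.042,.042,0],[0,0,.003],[0,0,.029]])
T=np.array([[65,145],[237,82],[303,230],[130,290],[180,195],[180,217]])/5+[140,185]-.4
D=np.array([[558-400,75],[690-400,137],[602-400,284],[471-400,218],[575-400,174],[554-400,156]])/5+[185,125]-.4
def f(p):
    M,c=head(*p[:3]);P=L@M.T+c;return np.r_[(proj(t,P)-T).ravel(),(proj(d,P)-D).ravel()]
r=least_squares(f,[.57,.22,.36],loss='soft_l1');print(r.x,f(r.x).reshape(2,6,2).round(1))
def g(p):
    M,c=head(*p[:3]);P=L@M.T+c;return np.r_[(proj(t,P)-T).ravel()]
print('top only',least_squares(g,r.x).x)
def g(p):
    M,c=head(*p[:3]);P=L@M.T+c;return np.r_[(proj(d,P)-D).ravel()]
print('side only',least_squares(g,r.x).x)
# bushing collar centroid by colour (top ring disc)
for n,z in(('top',.043),('side',.043)):
    f_=s[n]['frame'];h=cv2.cvtColor(f_,cv2.COLOR_RGB2HSV)
    m=((h[...,0]>12)&(h[...,0]<28)&(h[...,1]>170)&(h[...,2]>100)).astype(np.uint8)
    _,lab,st,ce=cv2.connectedComponentsWithStats(m)
    for i in range(1,len(st)):
        if 25<st[i,4]<2000 and st[i,0]>290: print(n,st[i],ce[i].round(1),atz(s[n],ce[i],z).round(4))
    dk=(f_.max(2)<60).astype(np.uint8);_,lab,st,ce=cv2.connectedComponentsWithStats(dk)
    for i in range(1,len(st)):
        if 5<st[i,4]<250 and 290<ce[i][0]<430 and 190<ce[i][1]<380: print(n,'hole',st[i],ce[i].round(1),atz(s[n],ce[i],z).round(4))
E
```

```text
[0.58110929 0.22457807 0.29489317] [[[-1.2 -0.8]
  [ 0.4 -0.2]
  [ 0.6  1.8]
  [ 0.4  1.5]
  [ 0.8 -0.2]
  [ 0.3  0.5]]

 [[-0.2 -0.9]
  [ 0.1 -1. ]
  [ 0.1 -0.1]
  [-0.  -0.3]
  [ 0.3 -0.3]
  [-0.3 -0.9]]]
top only [0.582033   0.225027   0.30375086]
side only [0.57998632 0.22277695 0.28695963]
top hole [387 213   3   3   6] [387.8 213.7] [ 0.5909 -0.2592  0.043 ]
top hole [402 250   7   7  36] [405.2 252.7] [ 0.4995 -0.2954  0.043 ]
side [ 343  162  158  100 1544] [424.6 212.4] [ 0.8634 -0.1761  0.043 ]
side [357 299  20  19 241] [366.6 308.4] [ 0.5876 -0.2607  0.043 ]
side [316 301  14  13 128] [322.5 307.3] [ 0.5249 -0.2076  0.043 ]
side [331 339  29  28 493] [345.5 352.8] [ 0.4974 -0.297   0.043 ]
side hole [370 277  47  75 109] [394.5 316.4] [ 0.6156 -0.3042  0.043 ]
side hole [292 280  71  26 109] [325.4 293. ] [ 0.5497 -0.1885  0.043 ]
side hole [394 292  40  29 221] [409.1 312. ] [ 0.6435 -0.3151  0.043 ]
side hole [321 305   4   4  14] [322.5 306.3] [ 0.5263 -0.206   0.043 ]
side hole [363 304   8   7  42] [366.7 307.3] [ 0.5894 -0.2593  0.043 ]
side hole [340 346  13  12 127] [345.6 351.6] [ 0.499  -0.2956  0.043 ]
side hole [397 357  16   8  22] [404.2 360.7] [ 0.5657 -0.3693  0.043 ]
side hole [334 364  62  28  87] [364.5 377.1] [ 0.493  -0.3463  0.043 ]
```

```bash
cat >> h.py <<'E'
BX,BY,BYAW=.581,.2243,.295
def tool(z,y):
    z=np.float64(z)/np.linalg.norm(z);y=np.float64(y);y=y-z*(y@z);y/=np.linalg.norm(y);return np.c_[np.cross(y,z),y,z]
def bore(s,dx=0,dy=0): # TCP pose at height s on the bore axis
    M,c=head(BX,BY,BYAW);return c+M@[dx,dy,s],tool(-M[:,2],M[:,0])
def down(x,y,z,az):return np.float64([x,y,z]),tool([0,0,-1],[np.cos(az),np.sin(az),0])
def plan(tp,vmax=.04):
    from plant import arm
    o=arm.get_obs();p0=o['tcp_pos'];p=p0;R0=R.from_euler('xyz',o['orientation']).as_matrix()
    for P,M in tp:
        w=R.from_matrix(R0.T@M).as_rotvec();n=int(max(1,np.ceil(np.linalg.norm(w)/.12),np.ceil(np.linalg.norm(P-p)/vmax)))
        A=sum(R0@R.from_rotvec(w*(k+.5)/n).as_matrix() for k in range(n))
        print(n,'x',np.r_[w/n,np.linalg.solve(A,P-p)].round(4).tolist());p,R0=P,M
    print('t',round(o['time_s'],2),'tcp',p0.round(4),'F',o['force'].round(1),'w',round(o['gripper_width'],3),'ff',np.round(o['finger_force'],1),'q',o['qpos'].round(2))
E
python3 -c "
from h import *
plan([down(.5,-.1,.30,-.5),bore(.16)])"
```

```text
15 x [-0.0001, -0.0, -0.0479, 0.0369, -0.014, -0.0052]
8 x [-0.0619, 0.026, -0.097, 0.0377, -0.0062, 0.0098]
t 0.1 tcp [ 0.2237 -0.6098  0.2216] F [0.8 0.3 0.6] w 1.005 ff 0.0 q [ 1.23  0.32 -0.07  1.45  0.02  1.37 -0.06]
```
15 rows: split 8+7. Multi command. Joint limits 70% may slow the row ("what a row does not reach is not made up").

The rows are not in the units I measure in: shifts go in mm. I convert before sending: 0.037 m is 37, -0.014 m is -14.

```bash
echo '[0,0,-0.048,37,-14,-5.2,1,0,0,-0.048,37,-14,-5.2,1,0,0,-0.048,37,-14,-5.2,1,0,0,-0.048,37,-14,-5.2,1,0,0,-0.048,37,-14,-5.2,1,0,0,-0.048,37,-14,-5.2,1,0,0,-0.048,37,-14,-5.2,1,0,0,-0.048,37,-14,-5.2,1]' | python3 nudge.py
echo '[0,0,-0.048,37,-14,-5.2,1,0,0,-0.048,37,-14,-5.2,1,0,0,-0.048,37,-14,-5.2,1,0,0,-0.048,37,-14,-5.2,1,0,0,-0.048,37,-14,-5.2,1,0,0,-0.048,37,-14,-5.2,1,0,0,-0.048,37,-14,-5.2,1,0,0,0,0,0,0,1]' | python3 nudge.py
python3 -c "
from h import *
plan([bore(.16)])"
```

```text
time_s: 0.77
tcp_pos: [0.4248, -0.3655, 0.2639]
orientation: [-3.141, 0.0, 0.738]
force: [1.4, -0.3, 0.6]
gripper_width: 1.002
finger_force: 0.0
time_s: 1.43
tcp_pos: [0.515, -0.0959, 0.3019]
orientation: [3.141, -0.005, 1.088]
force: [0.0, 1.6, 1.0]
gripper_width: 1.004
finger_force: 0.0
8 x [-0.0618, 0.0249, -0.0951, 0.037, -0.0077, 0.0096]
t 1.43 tcp [ 0.515  -0.0959  0.3019] F [0.  1.6 1. ] w 1.004 ff 0.0 q [ 0.67  0.05 -0.55  1.62  0.02  1.48 -0.36]
```

```bash
echo '[-0.062,0.025,-0.095,37,-7.7,9.6,1,-0.062,0.025,-0.095,37,-7.7,9.6,1,-0.062,0.025,-0.095,37,-7.7,9.6,1,-0.062,0.025,-0.095,37,-7.7,9.6,1,-0.062,0.025,-0.095,37,-7.7,9.6,1,-0.062,0.025,-0.095,37,-7.7,9.6,1,-0.062,0.025,-0.095,37,-7.7,9.6,1,-0.062,0.025,-0.095,37,-7.7,9.6,1,0,0,0,0,0,0,1]' | python3 nudge.py
python3 -c "
from h import *
plan([bore(.10)])"
```

```text
time_s: 2.18
tcp_pos: [0.5119, 0.197, 0.2167]
orientation: [2.627, 0.004, 1.864]
force: [-0.7, -0.9, -0.7]
gripper_width: 1.002
finger_force: 0.0
2 x [-0.0044, 0.0023, 0.0003, 0.0031, -0.0008, 0.0256]
t 2.18 tcp [0.5119 0.197  0.2167] F [-0.7 -0.9 -0.7] w 1.002 ff 0.0 q [ 0.32 -0.3  -0.67  2.13 -0.21  0.74  0.04]
```

```bash
echo '[-0.0044,0.0023,0,3.1,-0.8,25.6,1,-0.0044,0.0023,0,3.1,-0.8,25.6,1,0,0,0,0,0,0,1,0,0,0,0,0,0,1]' | python3 nudge.py
python3 - <<'E'
from h import *
from plant import arm
plan([bore(.10)])
o=arm.get_obs();s=arm.snapshot('wrist');s['o']=o;pickle.dump(s,open('w1.pkl','wb'))
print(s['K'],s['hand_eye'])
cv2.imwrite('pics/w1.png',s['frame'][:,:,::-1])
E
```

```text
time_s: 2.52
tcp_pos: [0.5395, 0.2025, 0.1756]
orientation: [2.615, -0.002, 1.851]
force: [0.5, 0.4, 0.4]
gripper_width: 0.999
finger_force: 0.0
1 x [0.0028, 0.0055, -0.0135, 0.0088, -0.0055, 0.0015]
t 2.52 tcp [0.5395 0.2025 0.1756] F [0.5 0.4 0.4] w 0.999 ff 0.0 q [ 0.37 -0.18 -0.76  2.14 -0.11  0.61 -0.05]
[[325.1922621    0.         282.63339712]
 [  0.         325.1922621  212.3014433 ]
 [  0.           0.           1.        ]] [[ 9.54048891e-04 -9.61459274e-01 -2.74945728e-01  7.60530464e-02]
 [ 9.99999463e-01  1.02853260e-03 -1.26729849e-04  6.99950441e-05]
 [ 4.04636234e-04 -2.74945460e-01  9.61459739e-01 -1.60894199e-01]
 [ 0.00000000e+00  0.00000000e+00  0.00000000e+00  1.00000000e+00]]
```

View pics/w1.png

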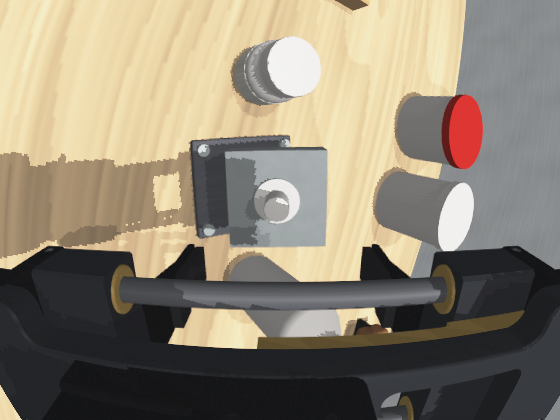

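The wrist view shows the flange centre at about (276,200), the knob top at (277,207), and head-face corners at (226,152), (326,149), (326,246) and (229,246). I'll refine the bracket pose with these.

```bash
cat >> h.py <<'E'
def wproj(s,P):
    o=s['o'];M=R.from_euler('xyz',o['orientation']).as_matrix();H=s['hand_eye']
    X=((np.atleast_2d(P)-o['tcp_pos'])@M-H[:3,3])@H[:3,:3]
    r=np.hypot(X[:,0],X[:,1]);th=np.arctan2(r,X[:,2]);K=s['K']
    return X[:,:2]/r[:,None]*(K[0,0]*th)[:,None]+K[:2,2]
E
python3 - <<'E'
from h import *
s=pickle.load(open('w1.pkl','rb'));f=s['frame']
c=f[140:255,215:335,::-1];cv2.imwrite('pics/w1c.png',cv2.resize(c,None,fx=5,fy=5,interpolation=cv2.INTER_CUBIC))
# flange/knob: bright pixels in head area
L=np.array([[.042,.042,0],[.042,-.042,0],[-.042,-.042,0],[-.042,.042,0],[0,0,.003],[0,0,.029]])
M,c=head(.581,.2243,.295);print(wproj(s,L@M.T+c).round(1))
W=np.array([[326,149],[326,246],[229,246],[226,152],[276,200],[277,207]])
def g(p):
    M,c=head(*p);return (wproj(s,L@M.T+c)-W).ravel()
r=least_squares(g,[.581,.2243,.295]);print(r.x,r.fun.round(1))
E
```

```text
[[326.6 152.1]
 [324.4 248.6]
 [228.9 249.7]
 [223.2 153.7]
 [275.5 203.7]
 [274.9 212.5]]
[0.58132915 0.22725686 0.29266733] [ 1.8 -0.2 -0.5 -0.4  0.8  0.5 -1.5 -1.9  0.7  0.3 -0.8  1.7]
```

View pics/w1c.png

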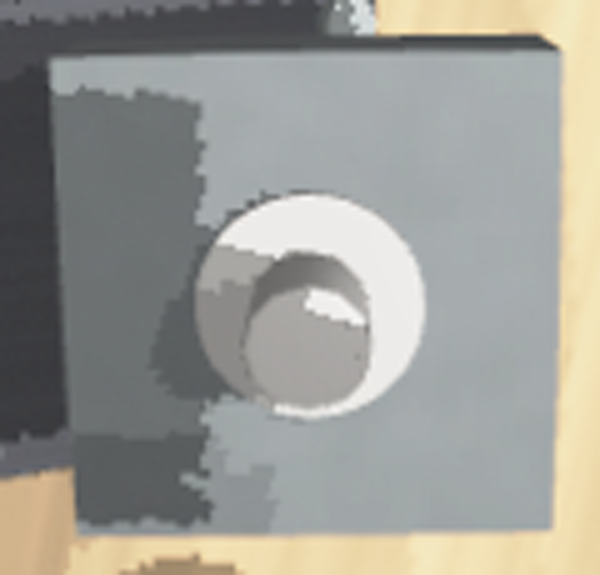

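The crop gives sharper pixels: corners (326.6,150), (325.6,245.6), (230.4,247) and (225,151.4), flange (277,201.2), knob top (276.6,209.4).

```bash
python3 - <<'E'
from h import *
s=pickle.load(open('w1.pkl','rb'))
L=np.array([[.042,.042,0],[.042,-.042,0],[-.042,-.042,0],[-.042,.042,0],[0,0,.003],[0,0,.029]])
W=np.array([[326.6,150],[325.6,245.6],[230.4,247],[225,151.4],[277,201.2],[276.6,209.4]])-.4
def g(p):
    M,c=head(*p);return (wproj(s,L@M.T+c)-W).ravel()
r=least_squares(g,[.581,.2243,.295]);print(r.x,r.fun.round(1))
import re
t=open('h.py').read();t=t.replace('BX,BY,BYAW=.581,.2243,.295','BX,BY,BYAW=%.4f,%.4f,%.4f'%tuple(r.x));open('h.py','w').write(t)
E
python3 -c "
from h import *
plan([bore(.05),bore(.005)],.02)"
```

```text
[0.58121953 0.22689628 0.29852721] [ 1.2 -0.7  0.3  0.5 -0.2  0.4 -0.6 -0.2 -0.1 -0.1 -0.3  0.3]
3 x [0.0018, 0.0027, -0.0056, 0.0038, -0.0021, 0.0176]
3 x [0.0, 0.0, 0.0, -0.0, -0.0, 0.015]
t 2.57 tcp [0.5404 0.2025 0.1772] F [0.1 0.4 0.5] w 1.001 ff 0.0 q [ 0.37 -0.18 -0.75  2.14 -0.11  0.61 -0.05]
```

To row units: 0.0176 m is 17.6, 0.0038 m is 3.8.

```bash
echo '[0.0018,0.0027,-0.0056,3.8,-2.1,17.6,1,0.0018,0.0027,-0.0056,3.8,-2.1,17.6,1,0.0018,0.0027,-0.0056,3.8,-2.1,17.6,1,0,0,0,0,0,0,1,0,0,0,0,0,0,1]' | python3 nudge.py
python3 -c "
from h import *
plan([bore(.005)],.02)"
```

```text
time_s: 2.98
tcp_pos: [0.5578, 0.2193, 0.129]
orientation: [2.617, 0.0, 1.869]
force: [-0.6, -0.4, 1.0]
gripper_width: 0.999
finger_force: 0.0
3 x [0.0003, 0.0001, -0.0, 0.0001, -0.0002, 0.0151]
t 2.98 tcp [0.5578 0.2193 0.129 ] F [-0.6 -0.4  1. ] w 0.999 ff 0.0 q [ 0.41 -0.03 -0.86  2.14  0.11  0.5  -0.24]
```

To row units: 0.015 m is 15.

```bash
echo '[0,0,0,0,0,15,1,0,0,0,0,0,15,1,0,0,0,0,0,15,1,0,0,0,0,0,0,1,0,0,0,0,0,0,0,0,0,0,0,0,0,0,0,0,0,0,0,0,0,0,0,0,0,0,0,0,0,0,0,0,0,0,0,0,0,0,0,0,0,0]' | python3 nudge.py
python3 -c "
from h import *
plan([bore(.12)],.03)"
```

```text
time_s: 3.82
tcp_pos: [0.5794, 0.2265, 0.0902]
orientation: [2.616, 0.001, 1.87]
force: [0.0, 0.5, 0.7]
gripper_width: 0.632
finger_force: 0.0
4 x [0.0006, 0.0002, 0.0003, -0.0, -0.0002, -0.0286]
t 3.82 tcp [0.5794 0.2265 0.0902] F [0.  0.5 0.7] w 0.632 ff 0.0 q [ 0.37  0.12 -0.86  2.13  0.41  0.44 -0.49]
```

Still closing.

```bash
echo '[0,0,0,0,0,0,0,0,0,0,0,0,0,0,0,0,0,0,0,0,0,0,0,0,0,0,0,0,0,0,0,0,0,0,0,0,0,0,0,0,0,0,0,0,0,0,0,0,0,0,0,0,0,0,0,0]' | python3 nudge.py
echo '[0,0,0,0,0,0,0,0,0,0,0,0,0,0,0,0,0,0,0,0,0]' | python3 nudge.py
```

```text
time_s: 4.48
tcp_pos: [0.5791, 0.2266, 0.0894]
orientation: [2.617, 0.0, 1.87]
force: [-0.1, -0.5, 0.3]
gripper_width: 0.218
finger_force: 30.0
time_s: 4.73
tcp_pos: [0.5791, 0.2266, 0.0895]
orientation: [2.617, 0.0, 1.87]
force: [-0.2, -0.7, -0.7]
gripper_width: 0.219
finger_force: 30.0
```

To row units: -0.035 m is -35, -0.028 m is -28.

```bash
echo '[0,0,0,0,0,-12,0,0,0,0,0,0,-28,0,0,0,0,0,0,-35,0,0,0,0,0,0,-35,0,0,0,0,0,0,0,0]' | python3 nudge.py
python3 -c "
from h import *
plan([down(.48,.1,.22,0.05),down(.4815,.0096,.12,-.1),down(.4815,.0096,.03,-.1)],.035)"
```

```text
time_s: 5.15
tcp_pos: [0.5313, 0.2113, 0.1872]
orientation: [2.606, 0.007, 1.868]
force: [1.2, 0.2, -0.4]
gripper_width: 0.222
finger_force: 30.0
5 x [0.1068, -0.012, 0.0487, -0.0201, -0.0119, -0.0103]
4 x [0.0, 0.0, 0.0375, -0.0226, 0.0009, 0.025]
3 x [0.0, 0.0, 0.0, 0.0, 0.0, 0.03]
t 5.15 tcp [0.5313 0.2113 0.1872] F [ 1.2  0.2 -0.4] w 0.222 ff 30.0 q [ 0.45 -0.24 -0.83  2.14 -0.19  0.63  0.01]
```

```bash
echo '[0.1068,-0.012,0.0487,-20.1,-11.9,-10.3,0,0.1068,-0.012,0.0487,-20.1,-11.9,-10.3,0,0.1068,-0.012,0.0487,-20.1,-11.9,-10.3,0,0.1068,-0.012,0.0487,-20.1,-11.9,-10.3,0,0.1068,-0.012,0.0487,-20.1,-11.9,-10.3,0,0,0,0.0375,-22.6,0.9,25,0,0,0,0.0375,-22.6,0.9,25,0,0,0,0.0375,-22.6,0.9,25,0,0,0,0.0375,-22.6,0.9,25,0,0,0,0,0,0,0,0]' | python3 nudge.py
python3 -c "
from h import *
plan([down(.4815,.0096,.03,-.1)],.03)"
```

```text
time_s: 5.98
tcp_pos: [0.4775, 0.0016, 0.1036]
orientation: [-3.12, 0.002, 1.463]
force: [-1.2, -0.5, -1.2]
gripper_width: 0.22
finger_force: 30.0
3 x [-0.0073, 0.0008, -0.0026, 0.0028, 0.0013, 0.0245]
t 5.98 tcp [0.4775 0.0016 0.1036] F [-1.2 -0.5 -1.2] w 0.22 ff 30.0 q [ 0.65  0.12 -0.74  1.97  0.09  1.1  -0.24]
```

Lower, then open partially and retreat.

```bash
echo '[-0.0073,0.0008,-0.0026,2.8,1.3,24.5,0,-0.0073,0.0008,-0.0026,2.8,1.3,24.5,0,-0.0073,0.0008,-0.0026,2.8,1.3,24.5,0,0,0,0,0,0,0,0,0,0,0,0,0,0,0.4,0,0,0,0,0,0,0.4,0,0,0,0,0,0,0.4,0,0,0,0,0,0,0.4,0,0,0,0,0,0,0.4,0,0,0,0,0,0,0.4]' | python3 nudge.py
echo '[0,0,0,0,0,-15,0.4,0,0,0,0,0,-35,0.4,0,0,0,0,0,-40,0.4,0,0,0,0,0,-40,0.4,0,0,0,0,0,-30,0.4,0,0,0,0,0,0,0.4]' | python3 nudge.py
python3 - <<'E'
from h import *
from plant import arm
plan([down(.590,-.2593,.15,-1.2)],.035)
o=arm.get_obs();s=arm.snapshot('wrist');t=arm.snapshot('top')
cv2.imwrite('pics/tin.png',np.hstack([s['frame'][:,:,::-1][:, :400],cv2.resize(t['frame'][220:325,215:315,::-1],(400,420))]))
E
```

```text
time_s: 6.82
tcp_pos: [0.4862, 0.015, 0.0361]
orientation: [3.131, -0.002, 1.478]
force: [-0.2, -0.4, -0.5]
gripper_width: 0.395
finger_force: 0.0
time_s: 7.32
tcp_pos: [0.4883, 0.0152, 0.2023]
orientation: [3.121, -0.001, 1.479]
force: [1.1, -0.3, 0.5]
gripper_width: 0.401
finger_force: 0.0
10 x [0.0018, -0.0012, 0.1108, -0.0166, 0.0259, 0.0055]
t 7.32 tcp [0.4883 0.0152 0.2023] F [ 1.1 -0.3  0.5] w 0.401 ff 0.0 q [ 0.67 -0.   -0.75  1.86  0.    1.26 -0.17]
```

View pics/tin.png

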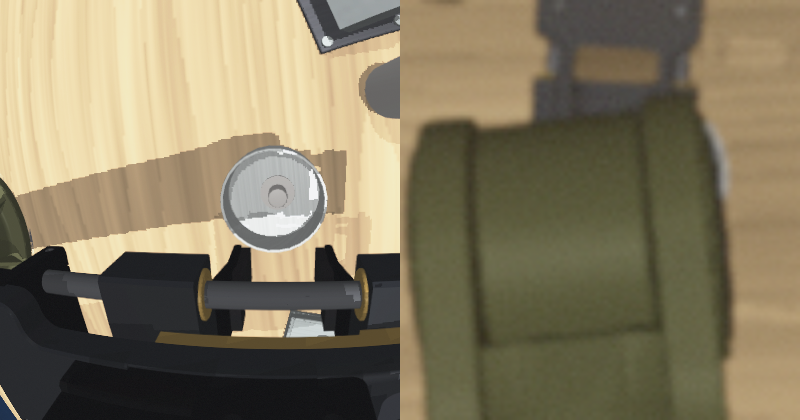

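The plug stands in the tin (about (277,195) in the wrist view). Next I'll go over the middle bushing.

```bash
python3 -c "
from h import *
plan([down(.585,-.2593,.16,-1.5)],.035)"
```

```text
12 x [0.0008, -0.0008, 0.1173, -0.0109, 0.0241, 0.0032]
t 7.42 tcp [0.485  0.0148 0.1968] F [-0.7  0.  -0.5] w 0.397 ff 0.0 q [ 0.67  0.   -0.75  1.87  0.    1.26 -0.17]
```

To row units: 0.024 m is 24, -0.011 m is -11.

```bash
echo '[0,0,0.1173,-11,24,3.2,1,0,0,0.1173,-11,24,3.2,1,0,0,0.1173,-11,24,3.2,1,0,0,0.1173,-11,24,3.2,1,0,0,0.1173,-11,24,3.2,1,0,0,0.1173,-11,24,3.2,1]' | python3 nudge.py
echo '[0,0,0.1173,-11,24,3.2,1,0,0,0.1173,-11,24,3.2,1,0,0,0.1173,-11,24,3.2,1,0,0,0.1173,-11,24,3.2,1,0,0,0.1173,-11,24,3.2,1,0,0,0.1173,-11,24,3.2,1,0,0,0,0,0,0,1,0,0,0,0,0,0,1]' | python3 nudge.py
python3 - <<'E'
from h import *
from plant import arm
o=arm.get_obs();s=arm.snapshot('wrist');s['o']=o;pickle.dump(s,open('w2.pkl','wb'))
cv2.imwrite('pics/w2.png',s['frame'][:,:,::-1])
plan([down(.590,-.2593,.1,-1.5)])
print(wproj(s,[[.590,-.2593,.043]]))
h=cv2.cvtColor(s['frame'],cv2.COLOR_RGB2HSV);m=((h[...,0]>10)&(h[...,0]<30)&(h[...,1]>190)&(h[...,2]>100)).astype(np.uint8)
_,_,st,ce=cv2.connectedComponentsWithStats(m)
for a,b in zip(st,ce):
  if 100<a[4]<9000: print(a,b.round(1))
E
```

```text
time_s: 7.92
tcp_pos: [0.5906, -0.0981, 0.1742]
orientation: [3.14, -0.006, 0.771]
force: [0.7, 1.0, -0.4]
gripper_width: 0.766
finger_force: 0.0
time_s: 8.58
tcp_pos: [0.5969, -0.2549, 0.1548]
orientation: [-3.139, -0.005, 0.068]
force: [0.2, -0.3, 0.4]
gripper_width: 0.996
finger_force: 0.0
2 x [-0.0015, -0.0032, 0.0004, -0.0043, 0.0031, 0.0277]
t 8.63 tcp [ 0.5979 -0.2525  0.1555] F [-0.1  0.5 -0.2] w 0.998 ff 0.0 q [ 0.71  0.39 -0.44  1.53  0.16  1.26 -1.26]
[[287.99640676 218.28811245]]
```

View pics/w2.png

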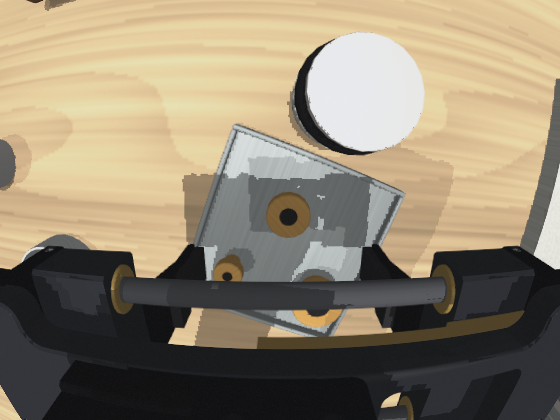

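The wrist view shows the bushing hole at about (288.5,216), with the collar ring around it. That's close to the predicted (288,218).

```bash
python3 - <<'E'
from h import *
s=pickle.load(open('w2.pkl','rb'));f=s['frame']
c=f[205:228,277:301].max(2);ys,xs=np.nonzero(c<50);print(len(xs),xs.mean()+277,ys.mean()+205)
uv=np.array([xs.mean()+277,ys.mean()+205])
r=least_squares(lambda p:(wproj(s,[[p[0],p[1],.043]])[0]-uv),[.59,-.259]);print(r.x)
x,y=r.x
plan([down(x,y,.09,-1.5),down(x,y,.0315,-1.5)],.03)
E
```

```text
224 288.0 216.5
[ 0.59163254 -0.25918203]
3 x [-0.001, -0.0021, 0.0003, -0.0023, 0.0021, 0.0218]
2 x [0.0, 0.0, 0.0, 0.0, -0.0, 0.0292]
t 8.63 tcp [ 0.5979 -0.2525  0.1555] F [-0.1  0.5 -0.2] w 0.998 ff 0.0 q [ 0.71  0.39 -0.44  1.53  0.16  1.26 -1.26]
```

To row units: 0.022 m is 22, -0.0023 m is -2.3.

```bash
echo '[-0.001,-0.0021,0,-2.3,2.1,22,1,-0.001,-0.0021,0,-2.3,2.1,22,1,-0.001,-0.0021,0,-2.3,2.1,22,1,0,0,0,0,0,0,1,0,0,0,0,0,0,1]' | python3 nudge.py
python3 -c "
from h import *
plan([down(.5916,-.2592,.0315,-1.5)],.025)"
```

```text
time_s: 9.05
tcp_pos: [0.5923, -0.2575, 0.0901]
orientation: [-3.141, -0.0, 0.074]
force: [1.0, 0.7, 0.4]
gripper_width: 1.0
finger_force: 0.0
3 x [-0.0001, -0.0001, 0.001, -0.0003, 0.0005, 0.0195]
t 9.05 tcp [ 0.5923 -0.2575  0.0901] F [1.  0.7 0.4] w 1.0 ff 0.0 q [ 0.7   0.44 -0.43  1.6   0.19  1.14 -1.27]
```

To row units: 0.0195 m is 19.5, 0.0005 m is 0.5.

```bash
echo '[0,0,0,-0.3,0.5,19.5,1,0,0,0,-0.3,0.5,19.5,1,0,0,0,-0.3,0.5,19.5,1,0,0,0,0,0,0,1,0,0,0,0,0,0,0,0,0,0,0,0,0,0,0,0,0,0,0,0,0,0,0,0,0,0,0,0,0,0,0,0,0,0,0,0,0,0,0,0,0,0]' | python3 nudge.py
echo '[0,0,0,0,0,0,0,0,0,0,0,0,0,0,0,0,0,0,0,0,0,0,0,0,0,0,0,0,0,0,0,0,0,0,0]' | python3 nudge.py
```

```text
time_s: 9.88
tcp_pos: [0.5929, -0.2616, 0.0339]
orientation: [3.139, -0.004, 0.071]
force: [-0.8, -0.4, -1.0]
gripper_width: 0.633
finger_force: 0.0
time_s: 10.3
tcp_pos: [0.5925, -0.2613, 0.0332]
orientation: [3.139, -0.003, 0.071]
force: [-0.3, 1.1, 1.6]
gripper_width: 0.443
finger_force: 30.0
```

To row units: -0.04 m is -40, -0.03 m is -30.

```bash
echo '[0,0,0,0,0,-10,0,0,0,0,0,0,-30,0,0,0,0,0,0,-40,0,0,0,0,0,0,-40,0,0,0,0,0,0,-40,0,0,0,0,0,0,0,0]' | python3 nudge.py
python3 -c "
from h import *
plan([down(.5,-.02,.25,-.5),bore(.115)],.035)"
```

```text
time_s: 10.8
tcp_pos: [0.5965, -0.2626, 0.2037]
orientation: [3.132, -0.017, 0.071]
force: [2.4, -0.6, 1.1]
gripper_width: 0.44
finger_force: 29.9
9 x [0.0019, -0.0011, -0.1111, 0.0058, -0.0296, -0.0053]
8 x [-0.0619, 0.0261, -0.0975, 0.0291, -0.002, 0.0091]
t 10.8 tcp [ 0.5965 -0.2626  0.2037] F [ 2.4 -0.6  1.1] w 0.44 ff 29.9 q [ 0.72  0.35 -0.44  1.48  0.16  1.33 -1.24]
```

To row units: -0.0296 m is -29.6, 0.0058 m is 5.8.

```bash
echo '[0.0019,0,-0.111,5.8,-29.6,-5.3,0,0.0019,0,-0.111,5.8,-29.6,-5.3,0,0.0019,0,-0.111,5.8,-29.6,-5.3,0,0.0019,0,-0.111,5.8,-29.6,-5.3,0,0.0019,0,-0.111,5.8,-29.6,-5.3,0,0.0019,0,-0.111,5.8,-29.6,-5.3,0,0.0019,0,-0.111,5.8,-29.6,-5.3,0,0.0019,0,-0.111,5.8,-29.6,-5.3,0,0.0019,0,-0.111,5.8,-29.6,-5.3,0,0,0,0,0,0,0,0]' | python3 nudge.py
python3 -c "
from h import *
plan([bore(.115)],.035)"
```

```text
time_s: 11.63
tcp_pos: [0.5072, -0.0082, 0.2437]
orientation: [-3.131, -0.007, 1.082]
force: [-0.1, 0.9, -1.1]
gripper_width: 0.44
finger_force: 29.9
8 x [-0.0628, 0.0244, -0.0965, 0.0275, -0.0024, 0.0082]
t 11.63 tcp [ 0.5072 -0.0082  0.2437] F [-0.1  0.9 -1.1] w 0.44 ff 29.9 q [ 0.67  0.05 -0.71  1.74  0.02  1.37 -0.53]
```

```bash
echo '[-0.0628,0.0244,-0.0965,27.5,-2.4,8.2,0,-0.0628,0.0244,-0.0965,27.5,-2.4,8.2,0,-0.0628,0.0244,-0.0965,27.5,-2.4,8.2,0,-0.0628,0.0244,-0.0965,27.5,-2.4,8.2,0,-0.0628,0.0244,-0.0965,27.5,-2.4,8.2,0,-0.0628,0.0244,-0.0965,27.5,-2.4,8.2,0,-0.0628,0.0244,-0.0965,27.5,-2.4,8.2,0,-0.0628,0.0244,-0.0965,27.5,-2.4,8.2,0,0,0,0,0,0,0,0,0,0,0,0,0,0,0]' | python3 nudge.py
python3 -c "
from h import *
plan([bore(.07)],.03)"
```

```text
time_s: 12.47
tcp_pos: [0.5378, 0.2036, 0.1822]
orientation: [2.621, 0.001, 1.859]
force: [-0.4, -0.9, -0.7]
gripper_width: 0.444
finger_force: 29.9
2 x [-0.0014, 0.0029, -0.0041, 0.0048, -0.0034, 0.0192]
t 12.47 tcp [0.5378 0.2036 0.1822] F [-0.4 -0.9 -0.7] w 0.444 ff 29.9 q [ 0.46 -0.2  -0.82  2.13 -0.16  0.63 -0.  ]
```

```bash
echo '[-0.0014,0.003,-0.004,4.8,-3.4,19.2,0,-0.0014,0.003,-0.004,4.8,-3.4,19.2,0,0,0,0,0,0,0,0,0,0,0,0,0,0,0]' | python3 nudge.py
python3 - <<'E'
from h import *
from plant import arm
plan([bore(.035)],.02)
o=arm.get_obs();s=arm.snapshot('wrist');s['o']=o;pickle.dump(s,open('w3.pkl','wb'))
c=s['frame'][140:290,200:360,::-1];cv2.imwrite('pics/w3.png',cv2.resize(c,None,fx=4,fy=4,interpolation=cv2.INTER_CUBIC))
M,c=head(BX,BY,BYAW)
L=np.array([[.042,.042,0],[.042,-.042,0],[-.042,-.042,0],[-.042,.042,0],[0,0,0],[.0168,0,0],[-.0168,0,0],[0,.0168,0],[0,-.0168,0]])
print(((wproj(s,L@M.T+c)-[200,140])*4).round(0).tolist())
E
```

```text
time_s: 12.8
tcp_pos: [0.5498, 0.2149, 0.1463]
orientation: [2.618, -0.003, 1.866]
force: [0.2, 0.3, -1.2]
gripper_width: 0.443
finger_force: 29.9
2 x [0.0001, -0.0003, -0.0024, 0.0011, -0.0008, 0.0174]
t 12.8 tcp [0.5498 0.2149 0.1463] F [ 0.2  0.3 -1.2] w 0.443 ff 29.9 q [ 0.5  -0.1  -0.92  2.14 -0.02  0.54 -0.12]
[[553.0, 107.0], [534.0, 530.0], [112.0, 531.0], [88.0, 109.0], [322.0, 330.0], [412.0, 330.0], [232.0, 330.0], [321.0, 242.0], [322.0, 414.0]]
```

View pics/w3.png

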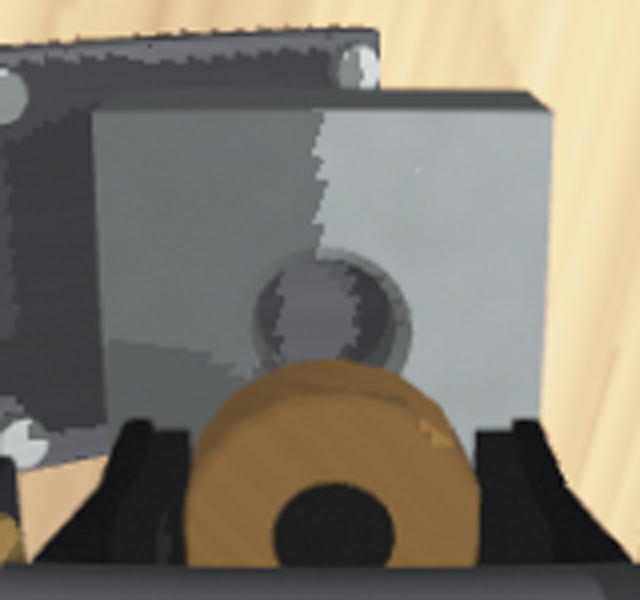

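The picture shows the bore ring at crop x 250–412 with its top edge at y≈246, so its centre is about (331,324) against a predicted (322,330). The bushing hole is at about (335,535). Let me compare the bushing against its prediction too.

```bash
python3 - <<'E'
from h import *
s=pickle.load(open('w3.pkl','rb'));o=s['o']
T=R.from_euler('xyz',o['orientation']).as_matrix()
tp=lambda L:wproj(s,np.atleast_2d(L)@T.T+o['tcp_pos'])
print('collar top hole pred',(tp([[0,0,-.0098],[0,.02,-.0098],[0,-.02,-.0098],[.02,0,-.0098],[.008,0,-.0098],[0,.008,-.0098],[.02,0,.0042]])-[200,140])*4)
c=lambda p:np.array(p)/4+[200,140]-.4
obs=c([[552,110],[95,110],[331,246],[250,324],[412,324]])
# fit x,y with yaw, ring radius free
def g(p):
    M,q=head(*p[:3]);r=p[3];L=np.array([[.042,.042,0],[.042,-.042,0]])
    L=np.array([[.042,.042,0],[-.042,.042,0],[0,r,0],[-r,0,0],[r,0,0]])
    return (wproj(s,L@M.T+q)-obs).ravel()[[0,1,2,3,5,6,8]]
def g2(p):return g(p)[4:]
r=least_squares(g,[BX,BY,BYAW,.0155],x_scale=[.001,.001,.01,.001]);print(r.x,r.fun.round(1))
r2=least_squares(lambda p:g2([p[0],p[1],BYAW,p[2]]),[BX,BY,.0155],x_scale=.001);print('ring only',r2.x,r2.fun)
M,_=head(BX,BY,BYAW);print('ring shift in head frame xy',(np.r_[r2.x[:2],.085]-[BX,BY,.085])@M)
E
```

```text
collar top hole pred [[329.83174522 533.41594541]
 [483.83350637 532.45028646]
 [175.84932504 532.11373657]
 [329.95448766 388.91579721]
 [329.8789246  477.30307268]
 [391.67119355 533.30085031]
 [330.04078058 352.58588804]]
[0.58231216 0.22733776 0.30600497 0.01549202] [ 1.7 -1.  -0.2  0.2  0.9 -1.  -0.1]
ring only [0.58250063 0.22843417 0.01513609] [-2.84217094e-14  0.00000000e+00  5.68434189e-14]
ring shift in head frame xy [ 0.0014673   0.00108383 -0.00084715]
```

```bash
python3 -c "
from h import *
plan([bore(.034,.001,.0014)],.015)"
```

```text
3 x [0.0007, -0.0, -0.0016, 0.0012, -0.0006, 0.0121]
t 12.85 tcp [0.5504 0.215  0.1473] F [ 0.  -0.1 -0.4] w 0.438 ff 29.9 q [ 0.5  -0.1  -0.92  2.14 -0.02  0.54 -0.12]
```

```bash
echo '[0.0007,0,-0.0016,1.2,-0.6,12.1,0,0.0007,0,-0.0016,1.2,-0.6,12.1,0,0.0007,0,-0.0016,1.2,-0.6,12.1,0,0,0,0,0,0,0,0,0,0,0,0,0,0,0,0,0,0,0,0,0,0]' | python3 nudge.py
python3 -c "
from h import *
plan([bore(.020,.001,.0014)],.004)"
```

```text
time_s: 13.35
tcp_pos: [0.5651, 0.2239, 0.1156]
orientation: [2.617, 0.001, 1.87]
force: [0.6, 0.3, -1.2]
gripper_width: 0.44
finger_force: 29.9
4 x [0.0003, 0.0001, 0.0004, -0.0001, -0.0001, 0.0036]
t 13.35 tcp [0.5651 0.2239 0.1156] F [ 0.6  0.3 -1.2] w 0.44 ff 29.9 q [ 0.52  0.03 -0.99  2.14  0.23  0.48 -0.34]
```

The rows are not in the units I measure in: shifts go in mm. I convert before sending: 0.0036 m is 3.6.

```bash
echo '[0,0,0,0,0,3.6,0,0,0,0,0,0,3.6,0,0,0,0,0,0,3.6,0,0,0,0,0,0,3.6,0,0,0,0,0,0,0,0]' | python3 nudge.py
cat >> h.py <<'E'
def inbore():
    from plant import arm
    o=arm.get_obs();M,c=head(BX,BY,BYAW);print('bore frame mm',((o['tcp_pos']-c)@M*1e3).round(1),'F head',(o['force']@M).round(1),'moment',(o['moment']@M).round(2),'w',round(o['gripper_width'],3))
E
python3 -c "
from h import *
inbore()"
```

```text
time_s: 13.77
tcp_pos: [0.572, 0.2256, 0.1027]
orientation: [2.617, 0.002, 1.87]
force: [1.1, -0.2, -2.3]
gripper_width: 0.436
finger_force: 29.9
bore frame mm [ 0.9  1.5 19.9] F head [-0.3 -0.6 -2.5] moment [-0.26  0.55  0.01] w 0.436
```

It's entering the bore freely (foot about 8 mm deep, no force). I'll continue against the cap.

```bash
echo '[0,0,0,0,0,2,0,0,0,0,0,0,2,0,0,0,0,0,0,2,0,0,0,0,0,0,2,0,0,0,0,0,0,2,0,0,0,0,0,0,0,0]' | python3 nudge.py
python3 -c "
from h import *
inbore()"
```

```text
time_s: 14.27
tcp_pos: [0.5768, 0.227, 0.0937]
orientation: [2.617, 0.002, 1.87]
force: [-2.0, -4.2, 3.2]
gripper_width: 0.439
finger_force: 30.0
bore frame mm [0.8 1.4 9.6] F head [-1.1 -3.5  4.3] moment [-0.84  0.55 -0.03] w 0.439
```

To row units: 0.002 m is 2, 0.0015 m is 1.5.

```bash
echo '[0,0,0,0,0,2,0,0,0,0,0,0,1.5,0,0,0,0,0,0,1,0,0,0,0,0,0,0,0]' | python3 nudge.py
python3 -c "
from h import *
inbore()"
echo '[0,0,0,0,0,1,0,0,0,0,0,0,1,0,0,0,0,0,0,0,0]' | python3 nudge.py
python3 -c "
from h import *
inbore()"
```

```text
time_s: 14.6
tcp_pos: [0.579, 0.2275, 0.0899]
orientation: [2.618, 0.002, 1.87]
force: [-2.9, -5.1, 4.9]
gripper_width: 0.439
finger_force: 30.0
bore frame mm [0.8 1.3 5.2] F head [-1.2 -4.   6.4] moment [-0.95  0.69  0.01] w 0.439
time_s: 14.85
tcp_pos: [0.5796, 0.2277, 0.0886]
orientation: [2.618, 0.004, 1.87]
force: [-12.3, -7.8, 15.9]
gripper_width: 0.441
finger_force: 30.1
bore frame mm [0.7 1.2 3.7] F head [-4.2 -3.8 20.8] moment [-1.02  1.28  0.09] w 0.441
```

To row units: 0.001 m is 1, -0.0007 m is -0.7.

```bash
echo '[0,0,0,-0.7,0,1,0,0,0,0,0,0,0.5,0,0,0,0,0,0,0,0]' | python3 nudge.py
python3 - <<'E'
from h import *
from plant import arm
inbore()
o=arm.get_obs();s=arm.snapshot('side');s2=arm.snapshot('wrist')
cv2.imwrite('pics/in.png',np.hstack([cv2.resize(s['frame'][120:205,180:280,::-1],(400,340)),cv2.resize(s2['frame'][170:280,220:340,::-1],(371,340))]))
E
```

```text
time_s: 15.1
tcp_pos: [0.58, 0.2277, 0.0876]
orientation: [2.619, 0.005, 1.871]
force: [-18.1, -8.6, 24.2]
gripper_width: 0.441
finger_force: 30.0
bore frame mm [0.5 1.1 2.7] F head [-5.1 -2.9 30.8] moment [-0.84  1.97  0.08] w 0.441
```

View pics/in.png

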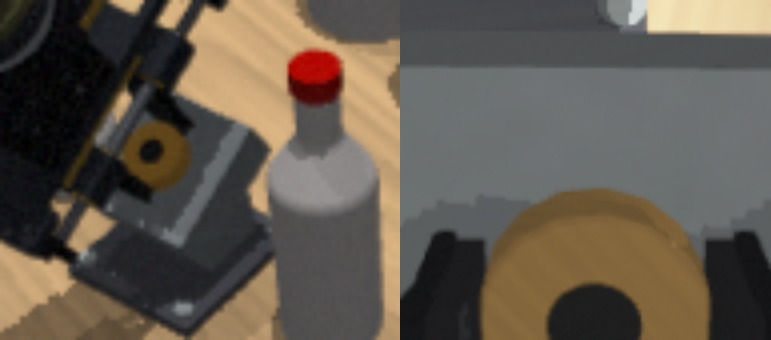

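The collar looks seated. I'll release and verify by pressing the top with shut fingers, which should make contact at s = 14 mm.

To row units: -0.02 m is -20, -0.015 m is -15.

```bash
echo '[0,0,0,0,0,-1.5,0.6,0,0,0,0,0,0,0.7,0,0,0,0,0,0,0.7,0,0,0,0,0,0,0.7,0,0,0,0,0,0,0.7,0,0,0,0,0,0,0.7,0,0,0,0,0,-15,0.7,0,0,0,0,0,-20,0.7,0,0,0,0,0,0,0,0,0,0,0,0,0,0]' | python3 nudge.py
echo '[0,0,0,0,0,0,0,0,0,0,0,0,0,0,0,0,0,0,0,0,0,0,0,0,0,0,0,0,0,0,0,0,0,0,0,0,0,0,0,0,0,0,0,0,0,0,0,0,0,0,0,0,0,0,0,0,0,0,0,0,0,0,0,0,0,0,0,0,0,0]' | python3 nudge.py
python3 -c "
from h import *
inbore();plan([bore(.018,.0007,.001)],.008)"
```

```text
time_s: 16.03
tcp_pos: [0.5635, 0.2225, 0.1188]
orientation: [2.616, 0.002, 1.87]
force: [-0.8, 0.6, -0.7]
gripper_width: 0.622
finger_force: 0.0
time_s: 16.87
tcp_pos: [0.5627, 0.223, 0.1179]
orientation: [2.618, 0.001, 1.871]
force: [-0.2, 0.2, -0.3]
gripper_width: 0.011
finger_force: 0.0
bore frame mm [ 0.2  1.7 37.9] F head [-0.3  0.3 -0.2] moment [-0.05  0.49 -0.01] w 0.011
3 x [0.0001, -0.0001, 0.0007, -0.0002, 0.0002, 0.0066]
t 16.87 tcp [0.5627 0.223  0.1179] F [-0.2  0.2 -0.3] w 0.011 ff 0.0 q [ 0.55  0.02 -1.01  2.14  0.21  0.48 -0.32]
```

To row units: 0.0066 m is 6.6, 0.001 m is 1.

```bash
echo '[0,0,0,0,0,6.6,0,0,0,0,0,0,6.6,0,0,0,0,0,0,6.6,0,0,0,0,0,0,0,0,0,0,0,0,0,1,0,0,0,0,0,0,1,0,0,0,0,0,0,0,0]' | python3 nudge.py
python3 -c "
from h import *
inbore()"
echo '[0,0,0,0,0,1,0,0,0,0,0,0,1,0,0,0,0,0,0,0,0]' | python3 nudge.py
python3 -c "
from h import *
inbore()"
```

```text
time_s: 17.45
tcp_pos: [0.5732, 0.2262, 0.0992]
orientation: [2.618, 0.001, 1.871]
force: [-0.1, -0.6, 0.1]
gripper_width: 0.007
finger_force: 0.0
bore frame mm [ 0.3  1.7 16.3] F head [-0.2 -0.6  0.2] moment [-0.05  0.46  0.03] w 0.007
time_s: 17.7
tcp_pos: [0.5742, 0.2264, 0.0977]
orientation: [2.618, 0.002, 1.871]
force: [-3.6, -1.7, 4.2]
gripper_width: 0.004
finger_force: 3.0
bore frame mm [ 0.5  1.6 14.4] F head [-1.4 -0.6  5.6] moment [-0.17  0.71  0.04] w 0.004
```

```bash
for i in 1 ; do echo '[0,0,0,0,0,0.7,0,0,0,0,0,0,0,0]' | python3 nudge.py >/dev/null; python3 -c "
from h import *
inbore()"; echo '[0,0,0,0,0,0.7,0,0,0,0,0,0,0,0]' | python3 nudge.py >/dev/null; python3 -c "
from h import *
inbore()"; done
```

```text
bore frame mm [ 0.5  1.6 14.3] F head [-4.2 -0.3 22.4] moment [-0.21  1.5  -0.  ] w 0.008
bore frame mm [ 0.5  1.6 14.2] F head [-8.  -0.6 38.1] moment [-0.33  2.25 -0.03] w 0.003
```

It's rigid at 14.2 mm, so the collar is seated. I'll retreat and take a last look.

To row units: -0.035 m is -35, -0.03 m is -30.

```bash
echo '[0,0,0,0,0,-10,0,0,0,0,0,0,-30,0,0,0,0,0,0,-35,0,0,0,0,0,0,-30,0,0,0,0,-30,-10,0,0,0,0,0,-35,-10,-10,0,0,0,0,-35,0,-10,0,0,0,0,-35,0,-10,0,0,0,0,0,0,0,0]' | python3 nudge.py
python3 - <<'E'
from h import *
from plant import arm
s=arm.snapshot('side');t=arm.snapshot('top')
cv2.imwrite('pics/end.png',np.vstack([np.hstack([cv2.resize(s['frame'][120:210,170:290,::-1],(400,300)),cv2.resize(t['frame'][180:270,100:220,::-1],(400,300))]),np.hstack([cv2.resize(s['frame'],(400,300))[:,:,::-1],cv2.resize(t['frame'],(400,300))[:,:,::-1]])]))
E
```

```text
time_s: 18.78
tcp_pos: [0.545, 0.0651, 0.1888]
orientation: [2.617, 0.007, 1.857]
force: [-0.2, 1.2, -0.2]
gripper_width: 0.005
finger_force: 0.0
```

View pics/end.png

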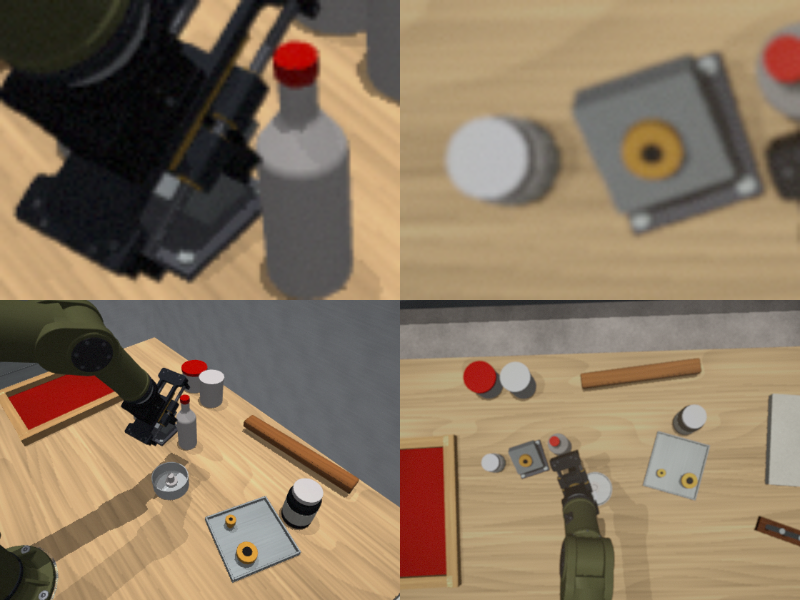

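The plug is in the tin, the bushing sits centred and square on the bracket face, and the bottle, tubs and other two bushings are still standing. I'll back off from the bottle a little and hand in.

To row units: -0.02 m is -20, -0.01 m is -10.

```bash
echo '[0,0,0,0,-20,-10,0,0,0,0,0,-10,0,0,0,0,0,0,0,0,0,0,0,0,0,0,0,0]' | python3 nudge.py; python3 -c "
from plant import arm
print(arm.close_job())"
```

```text
time_s: 19.22
tcp_pos: [0.5139, 0.067, 0.1808]
orientation: [2.622, 0.004, 1.872]
force: [0.7, 1.8, 0.1]
gripper_width: 0.008
finger_force: 0.0
the job is handed in; nothing more can be done
None
```

I handed the job in at about 19 s: the plug is in the tin, and the middle bushing is pressed into the bore with its collar seated (it stopped rigidly within about 0.2 mm of flush, near the limit of my measurement) and released; the other objects are still standing where they were.

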